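# Seat the wide tube adapter in the dry-block heater

### The arm

A 6-joint arm with a two-finger parallel gripper is mounted at the origin on a cart in front of the work surface, level with it; the furniture and walls round the work are solid. World frame = base frame: x ahead of the robot, y to its left, z up, the work surface at z = 0. Lengths are in m, angles in rad, forces in N, time in s.
With the tool pointing down it reaches from about 0.25 to 0.775 m from the base axis. Payload 4 kg.
Tool frame: the origin (TCP) lies at the very end of the fingers, on their centre line; the grasp point (between the pads) lies 19 mm behind it; z points along the fingers, y is the line along which they close (so a half turn about z gives the same grasp; the last joint's range is limited). The gripper opens to 94 mm and grips with 3 to 60 N. Pads are 16 mm wide; open, the fingers measure 119 mm over their backs; the gripper's body (75 mm by 177 mm) begins 78 mm behind the grasp point.
Start: joints at [1.068, 0.087, 1.371, -0, 1.684, -0.103], TCP at [0.214, 0.507, 0.206] pointing down, gripper open.
Joint ranges: [-3.1, 3.1], [-0.76, 2.03], [0.27, 2.55], [-1.08, 4.22], [0.17, 2.65], [-2.57, 2.57]. Speed limits (rad/s): [2.79, 2.79, 3.14, 3.14, 3.14, 3.14].

### API

Orientations are given as a rotation vector (axis times angle).
In Python, from cell import env, viewer gives the robot as it stands. The module is installed in compiled form; this text tells all that it offers.
- The arm moves only by the tool servo_tool, never from a script. Its argument "commands" is a list that holds one entry, the list of rows, each a list of 7 numbers: the shift along the world's x, y, z in mm, then the turn, a rotation vector about the world's x, y, z in degrees, then the closure, from -1 (fully open) to 1 (shut). In form: [[[x, y, z, ax, ay, az, fingers], ...]]. A call has 1 to 12 rows; each row is the pose to reach, as a shift and turn from the pose commanded when the call began; what a row does not reach only later rows make up. A row lasts 1/8 s, in which the tool goes at most 62.5 mm and 10.7 degrees, less where a joint would pass 70% of its speed; a pose out of reach is approached as far as the arm can. A call with a gripper value outside its range is refused whole. The fingers move at their own pace and stop on an object; "force" is the grip in N (left out, the last holds). Time passes only in rows, so rows that repeat a pose let the fingers close. It gives the time, the measured TCP pose, the force, the opening and the grip force at its end, in the units of the state.
- env.get_state(): the state, without advancing time (a new reading comes with each control period).
- viewer.snapshot(name): name is "scene" or "top" or "wrist"; returns a dict with "pixels" (420x560x3 uint8, red, green, blue), "fovy" (degrees; the focal length in pixels is half the picture's height over the tangent of half this angle, whatever the lens; pixels are square), "cx", "cy" (the principal point, pixels), "cam_to_world" (4x4, takes a point from camera to world coordinates); the wrist camera has in their place "hand_eye" (4x4, takes a point from camera to tool coordinates, whose origin is the TCP and whose axes are the flange's). Camera axes: x right, y up, looking along -z (the intrinsics and any distortion apply to the point x, -y, -z); pixel columns grow to the right and rows downward; lengths in m; the calibration is good to about 2 mm. A picture is of the moment at which its call begins: read the wrist's pose just before it. There is no depth.
- env.hand_in(): hands the job in; it is judged then, once.
Trained networks look in the newest picture that a camera, given by its name, has taken for a name from the list of things; names that differ only in an ending like _2 or _b are one class to them, and where a whole thing is asked for, a point or a joint stands for the part that bears it (a point fixed in the world has none). Each returns a list of dicts, best first, with "conf" (0 to 1); they miss things now and then, are a little off and sometimes report something else, mostly with a low value. They report only what shows in the picture. A call takes as long as a camera call. They do not tell look-alikes from the thing itself.
- viewer.recognise(camera, name): "location" ([x, y, z] in m, in world coordinates, good to about 4 mm: the middle of the surface that is visible of it).
- viewer.place_of(camera, name): "location" ([x, y, z] in m, in world coordinates, good to about 4 mm: a listed point, or the origin of a listed thing).
The state is a dict: "clock": time; "q": joint angles; "dq": joint speeds; "effort": joint torques, N m; "ee_pos": TCP position; "tool_rot": TCP orientation; "contact_force": force on the tool from outside, world axes, zero at the start; "ft_torque": the same for the moment, N m; "opening": finger opening in m; "gripper_force": force on a finger pad.
Only numpy, scipy, OpenCV 4.12 (cv2) and the standard library are available. Lean on these libraries where they do the work, as an engineer would, in place of code of your own. Each camera call takes 0.05 s, during which the arm holds its last target. There are 200 camera calls.

### The job

Fit the heater for the large tubes: pick up the wide metal adapter sleeve, lower it, still held in the gripper, tapered foot first at least partway into the wide well of the dry-block heater, and leave it upright and fully home with its collar resting on the metal block. Leave the narrow sleeve standing where it is.

Things in the scene. Friction and masses are not known exactly. Their poses are not given: they have to be found in the camera images.
- wide_sleeve: The wider of two loose upright bare-metal sleeves, 81 mm tall, 0.14 to 0.28 kg. Origin at the centre of its flat foot, z up its axis; round, so yaw means nothing. From the foot up: taper from 26 to 40 mm diameter over 12 mm, plain 40 mm body to height 40, collar 54 mm wide from 40 to 46, then a round neck 30 mm wide from 46 to 81 with an open 21 mm tube hole in its top. Grip it by the neck.
- narrow_sleeve: The narrow sleeve, a bystander that must stay where it stands. Also 81 mm tall, same build, origin and axes, but with a 24 mm body, a 38 mm collar and a 22 mm neck.
- wide_well (a point): Centre of the mouth of the wide well, level with the flat top of the heater's metal block, 88 mm above the bench. The well is a vertical round hole about 43 mm wide and 44 mm deep, rim chamfered 5 mm. It is the left one (heater's +y) of two wells. A fully home wide sleeve has its foot 40 mm below this point.
- heater: Dry-block heater, fixed: white housing 150 (x) x 170 (y) x 40 mm carrying a bare metal block 96 x 150 mm, top 88 mm above the bench. Origin at the centre of its underside, z up; a low ledge with display and dial along its front (-x) faces the robot. Two wells in the block: the wide one at x +22, y +30 mm and a narrow one, 27 mm wide, at x +22, y -42 mm.
There are look-alikes about, which are no part of the job. Leave any green or turquoise look-alike of the wide_sleeve alone.

How it is judged:
On the way:
1. the wide sleeve's foot is inside the wide well's mouth while the fingers still hold it (contact force between the fingers and wide_sleeve above 0.5 N and horizontal distance between wide_sleeve and wide_well below 0.015 m and z of wide_sleeve in the frame of wide_well below -0.003 m), for 0.05 s.
At the end, for the whole second after the job is handed in: The wide sleeve stands released and at rest in the wide well, its foot at least 36 mm below the block's top face (40 mm is fully home), within 10 mm of the well's axis and within about 10 degrees of upright; the narrow sleeve still stands upright within 30 mm of where it began (horizontal distance between wide_sleeve and wide_well below 0.01 m and z of wide_sleeve in the frame of wide_well below -0.036 m and angle between each of wide_sleeve, narrow_sleeve's own z axis and vertical below 0.17 rad and linear speed of wide_sleeve below 0.02 m/s and distance of narrow_sleeve from where it was at the start of the episode below 0.03 m); the robot touches nothing.
It fails at once if the narrow sleeve is pushed more than 30 mm or knocked over (distance of narrow_sleeve from where it was at the start of the episode above 0.03 m or angle between narrow_sleeve's own z axis and vertical above 0.5 rad).
It also fails if it takes over 48 s, if anything falls off the work surface, if the arm or the gripper's body presses on something with over 40 N, if the wrist force passes 120 N, or if a joint passes its speed limit or range.

## Working session

There is one attempt and no reset: what is moved stays moved. The work goes in short steps, Python scripts to look and compute and a tool call to move; the robot and the scene stay as the last step left them, time stands still between calls to the robot, and variables do not carry over. Pictures are saved under pics/ and viewed, at most 10 in all, crops included, and the job is handed in when it is done.

Besides the shell and the picture viewer there is one more tool, called after "Call:" as name([rows], argument=value, ...), one row to a line, values as JSON. servo_tool: Moves the arm, as the interface text tells. Its arguments: {"type":"object","properties":{"commands":{"type":"array","items":{"type":"array","items":{"type":"array","items":{"type":"number"}}}},"force":{"type":"number"}},"required":["commands"]}

```bash
mkdir -p pics
python3 - <<'E'
from cell import env, viewer
import cv2
s=env.get_state(); print(s['clock'],s['ee_pos'],s['tool_rot'],s['opening'])
ims=[]
for c in ('scene','top'):
    p=viewer.snapshot(c); ims.append(p['pixels']); cv2.imwrite(f'pics/{c}0.png',p['pixels'][:,:,::-1])
    print(c,p['fovy'],p['cx'],p['cy'],p['cam_to_world'].tolist() if hasattr(p['cam_to_world'],'tolist') else p['cam_to_world'],[k for k in p])
    for n in ('wide_sleeve','narrow_sleeve','wide_well','heater'):
        for d in viewer.place_of(c,n): print(c,n,d)
E
```

```text
0.0 [0.21381906 0.50615209 0.20430525] [-0.62366341 -3.07842086  0.0033086 ] 0.09401547708281983
scene 53.37507635832284 286.3029090024452 211.42771911776202 [[0.6846268528250097, 0.2993531650903803, -0.6645854007885624, -0.20079713399862667], [-0.7288362879154132, 0.2925975860541863, -0.6190188349743035, -0.691714709640023], [0.009150836497469695, 0.9081708733413745, 0.41849961410467523, 0.5160831376406495], [0.0, 0.0, 0.0, 1.0]] ['pixels', 'fovy', 'cx', 'cy', 'cam_to_world']
scene wide_sleeve {'location': [0.3894, -0.3641, 0.0015], 'conf': 0.77}
scene wide_sleeve {'location': [0.4709, -0.2374, -0.0019], 'conf': 0.68}
scene wide_sleeve {'location': [0.486, -0.336, 0.0034], 'conf': 0.58}
scene wide_sleeve {'location': [0.5763, 0.1645, 0.0909], 'conf': 0.55}
scene narrow_sleeve {'location': [0.4459, -0.1114, 0.0015], 'conf': 0.73}
scene wide_well {'location': [0.5783, 0.1618, 0.0886], 'conf': 0.95}
scene heater {'location': [0.547, 0.1416, 0.0015], 'conf': 0.64}
top 48.07327536771085 278.58773938023853 213.47462898667925 [[-0.02788469878409991, 0.9946305109309629, -0.0996623815636151, 0.38980972472563385], [-0.999548284906124, -0.02886212608168161, -0.008378771942881436, -0.06609712145226225], [-0.011210250440811887, 0.0993837230297633, 0.9949860330084023, 1.0599414303611878], [0.0, 0.0, 0.0, 1.0]] ['pixels', 'fovy', 'cx', 'cy', 'cam_to_world']
top wide_sleeve {'location': [0.4824, -0.3356, 0.0008], 'conf': 0.97}
top wide_sleeve {'location': [0.4671, -0.2346, 0.0028], 'conf': 0.97}
top wide_sleeve {'location': [0.3879, -0.3592, 0.0023], 'conf': 0.89}
top narrow_sleeve {'location': [0.4466, -0.1138, -0.0011], 'conf': 0.55}
top wide_well {'location': [0.5744, 0.1664, 0.0901], 'conf': 0.6}
top heater {'location': [0.5434, 0.1441, 0.0012], 'conf': 0.92}
```

View pics/scene0.png

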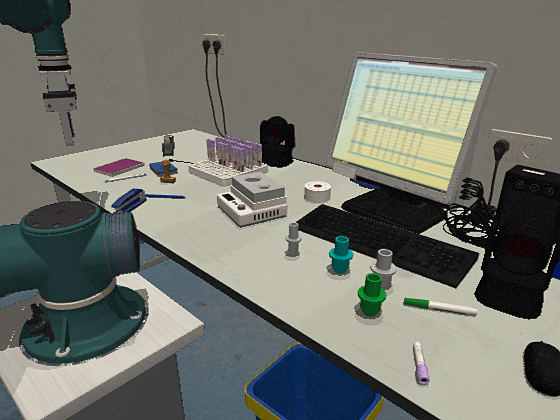

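View pics/top0.png

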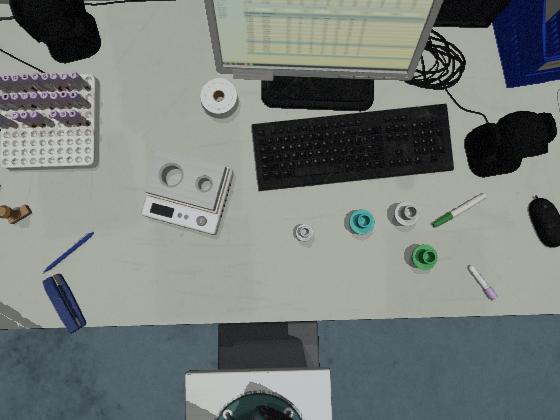

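Candidates for the wide sleeve, as (scene) / (top) pixels: bare metal (383,265)/(405,213), turquoise (341,255)/(361,222), green (372,297)/(424,257). Only the bare-metal one fits, because the task rules out the coloured ones. The narrow sleeve is at (293,240)/(304,232), and the wide well is the larger hole at top (172,174). I'll confirm with a crop and move over the well on the way.

Run:
```python
import cv2
a=cv2.imread('pics/top0.png')[180:290,280:470]; b=cv2.imread('pics/scene0.png')[220:330,270:420]
a=cv2.resize(a,None,fx=2.2,fy=2.2,interpolation=2); b=cv2.resize(b,None,fx=2.2,fy=2.2,interpolation=2)
cv2.imwrite('pics/crop1.png',cv2.hconcat([a,b]))
```

```text
(no output)
```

View pics/crop1.png

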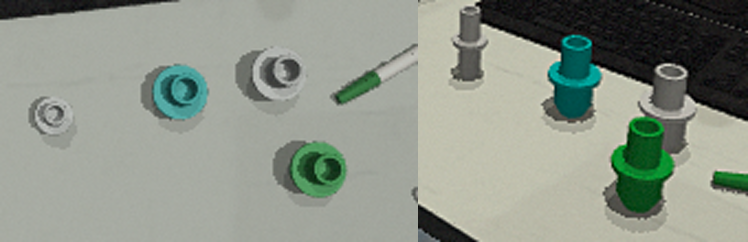

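Call:
servo_tool([
  [[0,0,60,0,0,0,-1],[40,-40,90,0,0,0,-1],[80,-80,90,0,0,0,-1],[120,-120,90,0,0,0,-1],[160,-160,90,0,0,0,-1],[200,-200,90,0,0,0,-1],[240,-240,90,0,0,0,-1],[270,-280,90,0,0,0,-1],[300,-320,90,0,0,0,-1],[320,-340,90,0,0,0,-1],[320,-340,90,0,0,0,-1],[320,-340,90,0,0,0,-1]],
])

```text
clock: 2.0
ee_pos: [0.5336, 0.1672, 0.2956]
tool_rot: [-0.623, -3.079, -0.001]
contact_force: [-1.3, 1.0, -0.8]
opening: 0.0943
gripper_force: 0.0
```

The crop confirms it: the grey wide sleeve is upper right in the top view, with turquoise, green and the narrow grey one around it. Next is the wrist view over the well.

```bash
cat > h.py <<'E'
from cell import env, viewer
import cv2, numpy as np
from scipy.spatial.transform import Rotation as R
def snap(c,fn=None):
    s=env.get_state(); p=viewer.snapshot(c)
    if c=='wrist':
        T=np.eye(4);T[:3,:3]=R.from_rotvec(s['tool_rot']).as_matrix();T[:3,3]=s['ee_pos'];p['T']=T@np.array(p['hand_eye'])
    else: p['T']=np.array(p['cam_to_world'])
    p['f']=210/np.tan(np.radians(p['fovy'])/2)
    if fn: cv2.imwrite('pics/'+fn,p['pixels'][:,:,::-1])
    return p
def proj(p,X):
    q=np.linalg.inv(p['T'])@np.append(X,1); return p['cx']+p['f']*q[0]/-q[2], p['cy']-p['f']*q[1]/-q[2]
def back(p,u,v,z):
    d=p['T'][:3,:3]@np.array([(u-p['cx'])/p['f'],-(v-p['cy'])/p['f'],-1]); o=p['T'][:3,3]
    return o+d*(z-o[2])/d[2]
E
python3 - <<'E'
from h import *
p=snap('wrist','w1.png')
print(p['fovy'],p['T'].round(3).tolist(),[k for k in p])
for d in viewer.place_of('wrist','wide_well'): print(d,proj(p,d['location']))
print(env.get_state()['q'])
E
```

```text
63.253252455950474 [[0.389, -0.895, -0.218, 0.471], [0.921, 0.378, 0.091, 0.195], [0.001, -0.236, 0.972, 0.473], [0.0, 0.0, 0.0, 1.0]] ['pixels', 'fovy', 'cx', 'cy', 'hand_eye', 'T', 'f']
{'location': [0.5766, 0.1644, 0.0906], 'conf': 0.87} (np.float64(296.16039327384436), np.float64(222.43477020734574))
[ 2.02931619e-01  1.08220796e-01  1.17039859e+00  4.23359225e-04
  1.86252740e+00 -9.69615262e-01]
```

View pics/w1.png

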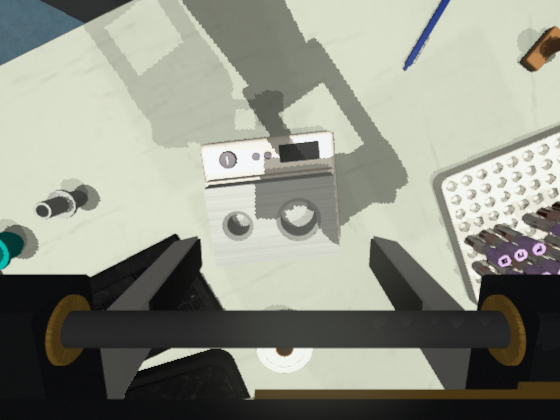

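The wrist view shows the wide well at about (298,218) and the narrow one at (238,225). I'll overlay a predicted mouth circle on the wrist and top images to refine it.

Run:
```python
from h import *
out=[]
for c,(x,y) in (('wrist',(298,218)),('top',(172,174))):
    p=snap(c); print(c,back(p,x,y,.088))
    k=6 if c=='wrist' else 8; w=380//(2*k)+1
    I=cv2.resize(np.ascontiguousarray(p['pixels'][y-w:y+w,x-w:x+w,::-1]),(380,380),interpolation=cv2.INTER_CUBIC)
    s=380/(2*w); J=I.copy()
    for r,z,col in ((.0265,.088,(0,0,255)),(.0215,.083,(0,255,0))):
        q=np.array([proj(p,[.576+r*np.cos(t),.164+r*np.sin(t),z]) for t in np.linspace(0,6.3,60)])
        q=((q-[x-w,y-w]+.5)*s).astype(int); cv2.polylines(J,[q],True,col,1)
    out.append(cv2.resize(cv2.hconcat([I,J]),(600,300)))
cv2.imwrite('pics/ov.png',cv2.vconcat(out))
```

```text
wrist [0.57319167 0.16868773 0.088     ]
top [0.57682719 0.16325629 0.088     ]
```

View pics/ov.png

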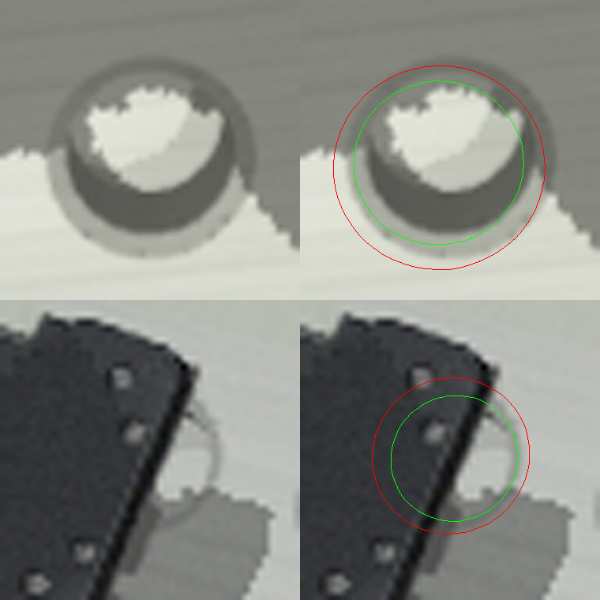

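Call:
servo_tool([
  [[-10,-50,0,0,0,0,-1],[-25,-100,0,0,0,0,-1],[-40,-150,0,0,0,0,-1],[-60,-200,0,0,0,0,-1],[-80,-250,0,0,0,-3,-1],[-90,-300,0,0,0,-6,-1],[-90,-350,0,0,0,-8,-1],[-90,-400,0,0,0,-11,-0.4],[-90,-450,0,0,0,-11,-0.4],[-90,-480,0,0,0,-11,-0.4],[-90,-480,0,0,0,-11,-0.4],[-90,-480,0,0,0,-11,-0.4]],
])

```text
clock: 3.7
ee_pos: [0.4443, -0.3121, 0.2957]
tool_rot: [0.914, 3.005, 0.001]
contact_force: [0.2, 0.9, 0.4]
opening: 0.0655
gripper_force: 0.0
```

The wrist ring is centred about 3 px right of and 2 px above the prediction. I'll measure that numerically from the first top picture and look at the sleeve from here.

Run:
```python
from h import *
p=snap('wrist','w2.png')
pm=p
for d in viewer.place_of('wrist','wide_sleeve'): print(d,proj(p,d['location']))
t=snap('top')
for d in viewer.place_of('top','wide_well'): print(d)
for d in viewer.place_of('top','wide_sleeve'): print(d)
print(proj(pm,[.484,-.336,.081]),proj(pm,[.484,-.336,.046]))
x,y=map(int,proj(pm,[.484,-.336,.06])); 
I=pm['pixels'][max(y-40,0):y+40,max(0,x-40):x+40,::-1]; print(x,y,I.shape)
tt=cv2.imread('pics/top0.png')[150:200,147:197]
cv2.imwrite('pics/c2.png',cv2.hconcat([cv2.resize(I,(400,400),interpolation=2),cv2.resize(tt,(400,400),interpolation=2)]))
```

```text
{'location': [0.4809, -0.3311, -0.0021], 'conf': 0.7} (np.float64(287.4008902454329), np.float64(204.86796897484408))
{'location': [0.3894, -0.3629, 0.0025], 'conf': 0.69} (np.float64(231.2792884112111), np.float64(164.38567926345536))
{'location': [0.464, -0.2359, 0.0024], 'conf': 0.59} (np.float64(338.2798635153573), np.float64(157.9194059781848))
{'location': [0.5737, 0.1668, 0.0892], 'conf': 0.95}
{'location': [0.4678, -0.2332, -0.0012], 'conf': 0.88}
{'location': [0.483, -0.3381, 0.0007], 'conf': 0.57}
(np.float64(285.96884563042045), np.float64(224.74687091024998)) (np.float64(285.87267409749467), np.float64(217.1684862759785))
285 220 (80, 80, 3)
```

View pics/c2.png

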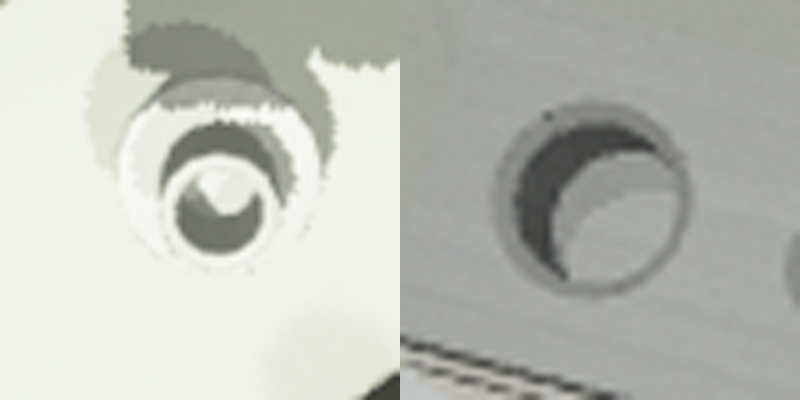

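The sleeve's neck top is at wrist (289,222) and its collar at (289,215). The well mouth is at top (171.2,174.7).

Run:
```python
from h import *
p=snap('wrist'); t=snap('top')
print('sleeve wrist',back(p,288.9,221.4,.081),back(p,289,214.5,.046))
print('well top',back(t,171.0,174.4,.088))
s=env.get_state();print(s['ee_pos'],s['q'])
a=dict(p)
T=np.eye(4);T[:3,:3]=R.from_rotvec([-0.623,-3.079,-0.001]).as_matrix();T[:3,3]=[0.5336,0.1672,0.2956];a['T']=T@np.array(p['hand_eye'])
print('well wrist',back(a,298.2,219,.088))
t0=cv2.imread('pics/top0.png'); 
I=t0[190:235,380:430]; h=cv2.cvtColor(t0,cv2.COLOR_BGR2GRAY)[190:240,380:430]
c=cv2.HoughCircles(cv2.resize(h,None,fx=6,fy=6,interpolation=2),3,1.5,20,param1=80,param2=30,minRadius=30,maxRadius=110)
if c is not None:
  for u,v,r in c[0][:4]: print((u+.5)/6+379.5,(v+.5)/6+189.5,r/6, back(t,(u+.5)/6+379.5,(v+.5)/6+189.5,.046))
```

```text
sleeve wrist [ 0.48265986 -0.33115306  0.081     ] [ 0.48345721 -0.33105295  0.046     ]
well top [0.57603971 0.16536282 0.088     ]
[ 0.44425545 -0.31267494  0.2958299 ] [-7.17760928e-01  7.21170180e-02  1.20945100e+00  1.63045160e-04
  1.85950777e+00 -1.69775128e+00]
well wrist [0.57418314 0.16802671 0.088     ]
407.20834 212.45833 12.825 [ 0.48552237 -0.33509325  0.046     ]
402.95834 213.95833 8.425 [ 0.48253838 -0.32577611  0.046     ]
407.45834 207.70833 12.099999 [ 0.49580898 -0.33619816  0.046     ]
410.95834 211.45833 5.0625 [ 0.4874551  -0.34327848  0.046     ]
```

Call:
servo_tool([
  [[20,-10,-30,0,0,0,-0.4],[40,-21,-70,0,0,0,-0.4],[40,-21,-110,0,0,0,-0.4],[40,-21,-150,0,0,0,-0.4],[40,-21,-180,0,0,0,-0.4],[40,-21,-205,0,0,0,-0.4],[40,-21,-225,0,0,0,-0.4],[40,-21,-238,0,0,0,-0.4],[40,-21,-244,0,0,0,-0.4],[40,-21,-244,0,0,0,-0.4],[40,-21,-244,0,0,0,-0.4]],
])

```text
clock: 5.42
ee_pos: [0.4847, -0.3348, 0.0526]
tool_rot: [0.916, 3.003, -0.001]
contact_force: [-0.2, 0.2, -0.6]
opening: 0.0655
gripper_force: 0.0
```

Call:
servo_tool([
  [[0,0,0,0,0,0,0.2],[0,0,0,0,0,0,0.4],[0,0,0,0,0,0,0.6],[0,0,0,0,0,0,0.8],[0,0,0,0,0,0,1],[0,0,0,0,0,0,1],[0,0,0,0,0,0,1],[0,0,0,0,0,0,1]],
], force=25)

```text
clock: 6.42
ee_pos: [0.4842, -0.3343, 0.0516]
tool_rot: [0.916, 3.005, 0.0]
contact_force: [0.3, -0.8, 0.7]
opening: 0.0298
gripper_force: 25.0
```

Call:
servo_tool([
  [[0,0,10,0,0,0,1],[0,0,30,0,0,0,1],[0,0,60,0,0,0,1],[0,0,100,0,0,0,1],[0,0,140,0,0,0,1],[0,0,160,0,0,0,1],[0,30,160,0,0,0,1],[0,70,160,0,0,0,1],[0,110,160,0,0,0,1],[0,150,160,0,0,0,1],[10,190,160,0,0,0,1],[20,220,160,0,0,0,1]],
])

```text
clock: 7.92
ee_pos: [0.5038, -0.1128, 0.2116]
tool_rot: [-0.915, -3.005, 0.0]
contact_force: [0.3, -1.1, -2.9]
opening: 0.0298
gripper_force: 25.0
```

Call:
servo_tool([
  [[10,40,0,0,0,0,1],[20,80,0,0,0,0,1],[30,120,0,0,0,0,1],[40,160,0,0,0,0,1],[50,200,0,0,0,0,1],[60,240,0,0,0,0,1],[68,265,0,0,0,0,1],[71,280,0,0,0,0,1],[71,280,0,0,0,0,1],[71,280,0,0,0,0,1],[71,280,0,0,0,0,1]],
])

```text
clock: 9.3
ee_pos: [0.575, 0.1645, 0.2117]
tool_rot: [0.918, 3.004, -0.0]
contact_force: [0.2, 0.2, -2.7]
opening: 0.0302
gripper_force: 25.0
```

Run:
```python
from h import *
p=snap('scene')
for n in ('wide_sleeve','wide_well','narrow_sleeve'):
    for d in viewer.place_of('scene',n): print(n,d)
w=snap('wrist'); s=env.get_state(); print(s['clock'],s['ee_pos'],s['opening'],s['gripper_force'])
for d in viewer.place_of('wrist','wide_sleeve'): print('w',d)
I=p['pixels'][100:250,180:340,::-1]
cv2.imwrite('pics/c3.png',cv2.hconcat([cv2.resize(I,(400,375),interpolation=2),cv2.resize(w['pixels'][:,:,::-1],(400,300))[:,:].copy() if 0 else cv2.copyMakeBorder(cv2.resize(w['pixels'][:,:,::-1],(400,300)),0,75,0,0,0)]))
```

```text
wide_sleeve {'location': [0.3858, -0.3644, 0.0007], 'conf': 0.9}
wide_sleeve {'location': [0.5745, 0.1635, 0.1616], 'conf': 0.84}
wide_sleeve {'location': [0.4674, -0.2343, -0.0045], 'conf': 0.67}
wide_well {'location': [0.5774, 0.1663, 0.089], 'conf': 0.58}
narrow_sleeve {'location': [0.449, -0.1094, 0.0026], 'conf': 0.84}
9.55 [0.57509379 0.16523999 0.21162599] 0.030123163228515572 24.996779020875692
w {'location': [0.5708, 0.1689, 0.1606], 'conf': 0.64}
w {'location': [0.5455, 0.1455, -0.0021], 'conf': 0.6}
```

View pics/c3.png

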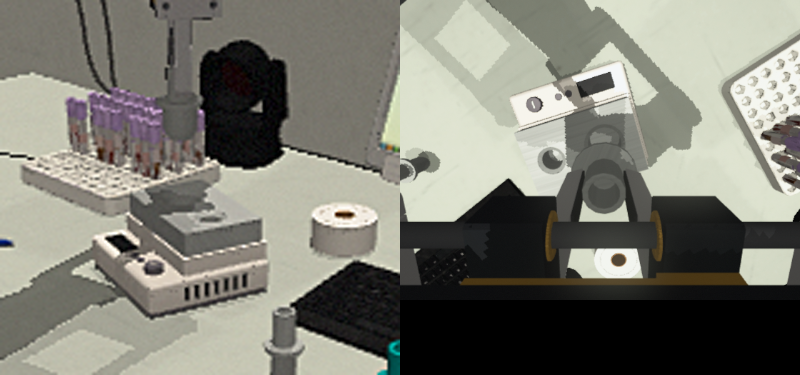

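The sleeve is held upright above the well. In the scene crop it sits over the block at about (180,115), and in the wrist view the neck is between the fingers. I'll lower the foot to about 6 mm below the mouth first.

Call:
servo_tool([
  [[1,0,-20,0,0,0,1],[1,0,-40,0,0,0,1],[1,0,-55,0,0,0,1],[1,0,-63,0,0,0,1],[1,0,-68,0,0,0,1],[1,0,-72,0,0,0,1],[1,0,-75,0,0,0,1],[1,0,-78,0,0,0,1],[1,0,-78,0,0,0,1],[1,0,-78,0,0,0,1]],
])

```text
clock: 10.85
ee_pos: [0.5762, 0.1657, 0.1337]
tool_rot: [0.916, 3.005, 0.0]
contact_force: [0.9, 0.4, -2.7]
opening: 0.03
gripper_force: 25.0
```

Free so far, with only the sleeve's weight on the wrist. I'll reduce the grip and continue in small steps.

Call:
servo_tool([
  [[0,0,-2,0,0,0,1],[0,0,-4,0,0,0,1],[0,0,-6,0,0,0,1],[0,0,-8,0,0,0,1],[0,0,-10,0,0,0,1],[0,0,-12,0,0,0,1],[0,0,-12,0,0,0,1]],
], force=15)

```text
clock: 11.72
ee_pos: [0.576, 0.1656, 0.1212]
tool_rot: [-0.916, -3.005, 0.0]
contact_force: [0.0, 0.4, -3.2]
opening: 0.0305
gripper_force: 15.0
```

Call:
servo_tool([
  [[0,0,-3,0,0,0,1],[0,0,-6,0,0,0,1],[0,0,-9,0,0,0,1],[0,0,-12,0,0,0,1],[0,0,-15,0,0,0,1],[0,0,-18,0,0,0,1],[0,0,-18,0,0,0,1]],
])

```text
clock: 12.6
ee_pos: [0.5759, 0.1656, 0.1031]
tool_rot: [-0.916, -3.004, 0.0]
contact_force: [-0.0, -0.6, -2.6]
opening: 0.0302
gripper_force: 15.0
```

Call:
servo_tool([
  [[0,0,-1,0,0,0,1],[0,0,-2,0,0,0,1],[0,0,-3,0,0,0,1],[0,0,-3,0,0,0,1],[0,0,-3,0,0,0,0.3],[0,0,-3,0,0,0,0],[0,0,-3,0,0,0,-0.3],[0,0,-3,0,0,0,-0.3],[0,0,-3,0,0,0,-0.3],[0,0,-3,0,0,0,-0.3],[0,0,-3,0,0,0,-0.3]],
])

```text
clock: 13.98
ee_pos: [0.5761, 0.1656, 0.1005]
tool_rot: [-0.916, -3.005, -0.0]
contact_force: [-0.3, -0.3, -0.5]
opening: 0.0609
gripper_force: 0.0
```

Call:
servo_tool([
  [[0,0,10,0,0,0,-0.3],[0,0,30,0,0,0,-0.3],[0,0,60,0,0,0,-0.3],[0,0,100,0,0,0,-0.3],[-40,0,130,0,0,0,-0.3],[-90,0,150,0,0,0,-0.3],[-140,0,160,0,0,0,-0.3],[-140,0,160,0,0,0,-0.3],[-140,0,160,0,0,0,-0.3]],
])

```text
clock: 15.1
ee_pos: [0.4366, 0.1657, 0.261]
tool_rot: [0.916, 3.004, 0.001]
contact_force: [-0.8, 0.4, 0.3]
opening: 0.0609
gripper_force: 0.0
```

Run:
```python
from h import *
out=[]
for c,pt in (('scene',[.576,.166,.1]),('wrist',[.576,.166,.1])):
    p=snap(c)
    for n in ('wide_sleeve','narrow_sleeve'):
        for d in viewer.place_of(c,n): print(c,n,d)
    x,y=map(int,proj(p,pt)); x=min(max(x,60),500);y=min(max(y,60),360); print(x,y)
    out.append(cv2.resize(p['pixels'][y-60:y+60,x-60:x+60,::-1],(400,400),interpolation=2))
cv2.imwrite('pics/c4.png',cv2.hconcat(out))
s=env.get_state();print(s['clock'],s['ee_pos'],s['contact_force'])
```

```text
scene wide_sleeve {'location': [0.578, 0.166, 0.0507], 'conf': 0.71}
scene wide_sleeve {'location': [0.3871, -0.3658, 0.0012], 'conf': 0.67}
scene wide_sleeve {'location': [0.4653, -0.2335, -0.0026], 'conf': 0.6}
scene narrow_sleeve {'location': [0.4488, -0.1097, 0.0042], 'conf': 0.67}
253 175
wrist wide_sleeve {'location': [0.5749, 0.1696, 0.0483], 'conf': 0.64}
wrist wide_sleeve {'location': [0.5425, 0.1489, -0.0033], 'conf': 0.49}
356 300
15.4 [0.43665201 0.16551742 0.25967444] [ 0.26836801 -0.26651833  0.8288685 ]
```

View pics/c4.png

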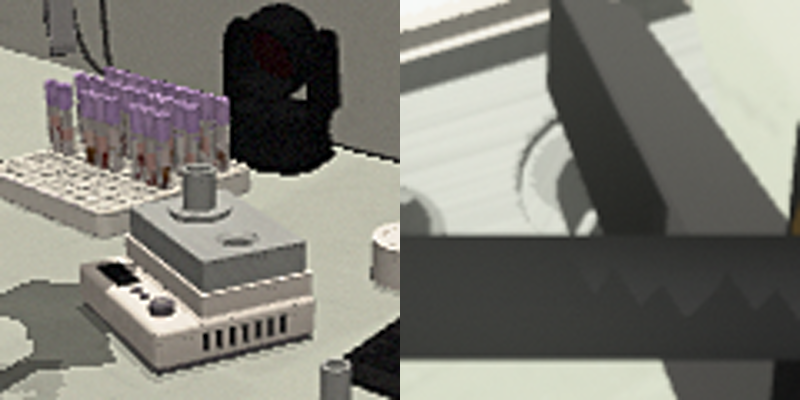

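The crop shows the sleeve upright at about (198,190), with its collar flat on the block. The measured foot height of 0.048–0.051 m matches fully home, the narrow sleeve hasn't moved, and the arm is clear.

```bash
python3 -c "
from cell import env
print(env.hand_in())"
```

```text
the job is handed in; nothing more can be done
None
```

The wide sleeve stands upright in the wide well with its collar on the block, the narrow sleeve is where it started, and the job is handed in at about 15 s of the 48 s allowed; the hand-in gave no verdict.

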